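Turn the blue stopper home on the detergent bucket

ROBOT

A 6-joint arm with a two-finger parallel gripper is mounted at the origin on the work surface. World frame = base frame: x ahead of the robot, y to its left, z up, the work surface at z = 0. Lengths are in m, angles in rad, forces in N, time in s.
With the tool pointing down it reaches from about 0.4 to 0.825 m from the base axis. Payload 7 kg.
Tool frame: the origin (TCP) lies on the centre line of the jaws, within the pads' length; the fingertips stand 22 mm ahead of it and the grasp point (between the pads) lies 3 mm ahead of it; z points along the fingers, y is the line along which they close (so a half turn about z gives the same grasp; the last joint's range is limited). The gripper opens to 88 mm and grips with 3 to 60 N. Pads are 19 mm wide; open, the fingers measure 130 mm over their backs; the gripper's body (78 mm by 193 mm) begins 47 mm behind the grasp point.
Start: joints at [-1.038, 0.359, 0.012, 0, -1.224, -0.288], TCP at [0.164, -0.655, 0.249] pointing down, gripper open.
Joint ranges: [-3.07, 3.07], [-1.43, 2.12], [-1.02, 1.25], [-3.03, 1.67], [-3.05, -0], [-3.03, 3.03]. Speed limits (rad/s): [2.39, 2.39, 3.01, 3.14, 3.14, 3.14].

INTERFACE

Orientations are given as [roll, pitch, yaw] about the fixed x, y, z axes, in that order (R = Rz(yaw) Ry(pitch) Rx(roll)).
In Python, from station import monitor, viewer, order gives the robot as it stands. The module is installed in compiled form; this text tells all that it offers.
- The arm moves only by the tool servo_tool, never from a script. Its argument "targets" is a list of rows, each an object with "angular": the turn, a rotation vector about the tool's x, y, z in degrees, a list of three; "xyz": the shift along the tool's x, y, z in cm, a list of three; "claw": the finger opening in cm, from 0 to 8.76. A call has 1 to 20 rows; each row shifts and turns the commanded pose from where the row before left it, along the tool's axes as they then stand; what a row does not reach is not made up. A row lasts 1/10 s, in which the tool goes at most 50 mm and 8.59 degrees, less where a joint would pass 70% of its speed; a pose out of reach is approached as far as the arm can. A call is refused whole if a number of a shift passes 5 or a number of a turn 8.59, either way. A call with a gripper value outside its range is refused whole. The fingers move at their own pace and stop on an object; "force" is the grip in N (left out, the last holds). Time passes only in rows, so rows that do not move let the fingers close. It gives the time, the measured TCP pose, the force, the opening and the grip force at its end, in the units of the state.
- monitor.get_state(): the state, without advancing time (a new reading comes with each control period).
- viewer.grab_frame(name): name is "scene" or "side" or "wrist"; returns a dict with "color" (400x640x3 uint8, blue, green, red), "fovy" (degrees; the focal length in pixels is half the picture's height over the tangent of half this angle, whatever the lens; pixels are square), "cx", "cy" (the principal point, pixels), "R" (3x3) and "t" (3): a world point X has camera coordinates R X + t. Camera axes: x right, y down, z forward; pixel columns grow to the right and rows downward; lengths in m; the calibration is good to about 2 mm. A picture is of the moment at which its call begins. There is no depth.
- order.job_done(): hands the job in; it is judged then, once.
The state is a dict: "t": time; "q": joint angles; "qd": joint speeds; "joint_efforts": joint torques, N m; "eef_pos": TCP position; "ee_rot": TCP orientation; "force": force on the tool from outside, world axes, zero at the start; "moment": the same for the moment, N m; "width": finger opening in m; "gripper_force": force on a finger pad.
Only numpy, scipy, OpenCV 4.12 (cv2) and the standard library are available. Lean on these libraries where they do the work, as an engineer would, in place of code of your own. Each camera call takes 0.05 s, during which the arm holds its last target. There are 200 camera calls.

TASK

The blue stopper on the white detergent bucket is sitting proud, its two wings riding on the rim of the filling neck. Without lifting it out, turn it by its grip bar under light pressure until the wings drop fully home into the two notches of the neck, then let go. The green stopper on the pink bucket is already home: leave it alone.

Things in the scene. Friction and masses are not known exactly. Their poses are not given: they have to be found in the camera images.
- blue_stopper: Loose blue stopper, 50-80 g. Origin on its axis at the wings' underside; z up, x along wings and grip bar (half turns alike). Wings: one bar 80 x 12 mm, z 0 to 8; round plug d 48 below, to z -12, loose in the bore; grip bar 44 (x) x 16 mm (y), z 8 to 52, white line on top. Starts twisted 34 to 80 degrees counter-clockwise of the notches; turns freely, drops 14 mm once within about 8 degrees.
- white_bucket: White detergent bucket, 158 mm wide, fixed. Origin: centre of underside, z up. Amid its white lid (deck z 136 mm) stands the filling neck: grey ring, bore 56, outside 84 mm, rim z 150. Two notches 26 mm wide, down to the deck, at its +x and -x, a dark mark on the deck outside each. Stopper origin: z 150 riding on the rim, 136 home, its x along the bucket's x, either way. Bore 44 mm deep.
- green_stopper: The same stopper in green, already home in the pink bucket; same frame and sizes as the blue one. To be left alone.
- pink_bucket: The same bucket with a pink body, the same white lid and neck, and the same frame and sizes as the white one. Fixed bystander. Either bucket may stand left or right.
Mind the look-alikes: they are no part of the job. What is shaped like the white_bucket but red, turquoise or yellow is not meant.

How it is judged:
By the outcome, as a careful person would: the job done as asked, in the order asked, and still so for the second after the job is handed in, with the robot touching nothing.
It also fails if it takes over 32 s, if anything falls off the work surface, if the arm or the gripper's body presses on something with over 40 N, if the wrist force passes 120 N, or if a joint passes its speed limit or range.

## Working session

There is one attempt and no reset: what is moved stays moved. The work goes in short steps, Python scripts to look and compute and a tool call to move; the robot and the scene stay as the last step left them, time stands still between calls to the robot, and variables do not carry over. Pictures are saved under pics/ and viewed, at most 10 in all, crops included, and the job is handed in when it is done.

Besides the shell and the picture viewer there is one more tool, called as name([rows], argument=value, ...), one row to a line, values as JSON. servo_tool: Moves the arm, as the interface text tells. Its arguments: {"type":"object","properties":{"targets":{"type":"array"},"force":{"type":"number"}},"required":["targets"]}

```bash
mkdir -p pics
cat > h.py <<'E'
import numpy as np, cv2, pickle
from station import monitor, viewer, order
def grab(n,tag):
    f=viewer.grab_frame(n); cv2.imwrite(f'pics/{tag}.png',f['color']); pickle.dump(f,open(f'pics/{tag}.pkl','wb')); return f
def ray(f,u,v,z):
    k=f['color'].shape[0]/2/np.tan(np.radians(f['fovy'])/2)
    R=np.array(f['R']);t=np.array(f['t']);c=-R.T@t
    d=R.T@np.array([(u-f['cx'])/k,(v-f['cy'])/k,1]); return c+d*(z-c[2])/d[2]
def proj(f,X):
    k=f['color'].shape[0]/2/np.tan(np.radians(f['fovy'])/2)
    p=np.array(f['R'])@np.array(X)+np.array(f['t']); return np.array([f['cx']+k*p[0]/p[2],f['cy']+k*p[1]/p[2]])
E
python3 - <<'E'
from h import *
a=grab('scene','s1');b=grab('side','d1')
print(monitor.get_state())
for f in(a,b):print(f['fovy'],f['cx'],f['cy'],-np.array(f['R']).T@f['t'])
E
```

```text
{'t': 0.1, 'q': array([-1.03789090e+00,  3.59350733e-01,  1.11978233e-02, -3.18821731e-04,
       -1.22407928e+00, -2.88090678e-01]), 'qd': array([-1.51641680e-03, -7.01950663e-04,  2.64067014e-03,  1.37753448e-03,
        6.03934666e-05, -6.62882737e-04]), 'joint_efforts': array([-3.71267713e-03, -5.84160876e+01,  2.93748611e+01,  7.01564535e+00,
        1.01643149e-02, -7.41978715e-05]), 'eef_pos': array([ 0.16349539, -0.65451297,  0.24771215]), 'ee_rot': array([ 3.14013080e+00, -1.20620785e-04, -2.89688638e+00]), 'force': array([ 0.48398089,  0.02390977, -0.35632795]), 'moment': array([-0.05201973, -0.04564528,  0.02682279]), 'gripper_force': 0.0, 'width': 0.08754465040808362}
51.99795900680889 319.1586085944018 197.6732672681611 [ 0.70532248 -0.25818295  0.87162465]
44.103228185517516 324.20442440460573 192.97966710981564 [ 0.9036707  -0.10777235  1.22030159]
```

View pics/s1.png

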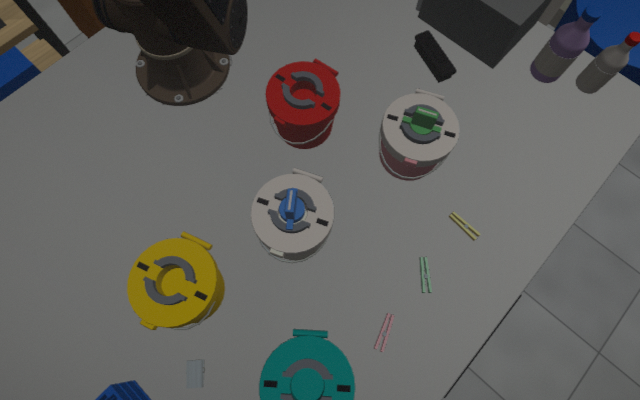

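View pics/d1.png

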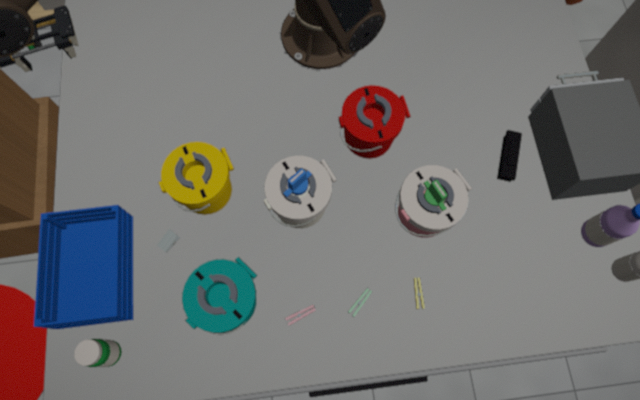

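Scene view: white bucket with the blue stopper at (292,212). The pink-bodied bucket with the green stopper is at (420,130), and the red (304,90), yellow (175,285) and turquoise (308,385) buckets are look-alikes. The one meant is at (292,212), with a white body and blue stopper. I'll confirm it in enlarged crops.

Run:
```python
import cv2,numpy as np
a=cv2.imread('pics/s1.png')[160:270,240:345];b=cv2.imread('pics/d1.png')[145:235,255:345]
a=cv2.resize(a,None,fx=5,fy=5,interpolation=cv2.INTER_CUBIC);cv2.imwrite('pics/c1.png',a)
cv2.imwrite('pics/c2.png',cv2.resize(b,None,fx=6,fy=6,interpolation=cv2.INTER_CUBIC))
```

```text
(no output)
```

View pics/c1.png

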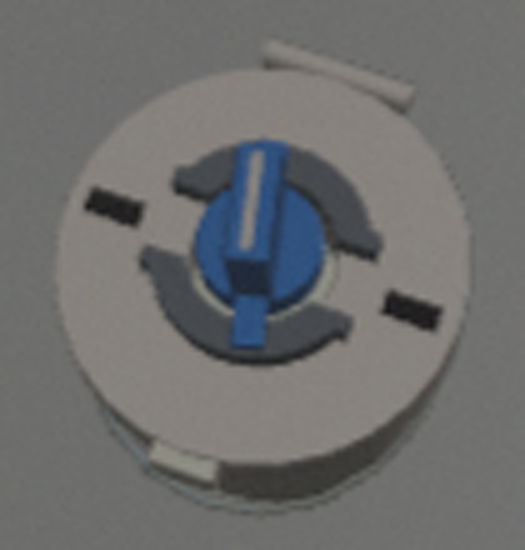

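View pics/c2.png

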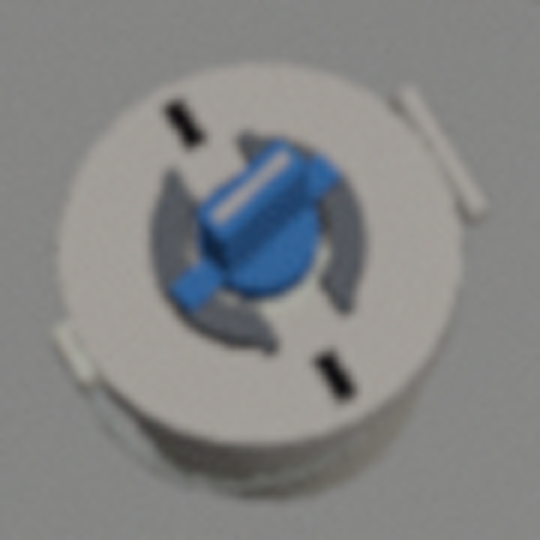

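The crops confirm the white body and blue stopper, which sits proud and twisted. Dark marks are at c1 (114,206) and (412,311), and c2 (184,123) and (336,375). White line ends are at c1 (257,152)-(247,249) and c2 (288,154)-(216,222).

Run:
```python
from h import *
for tag,o,s,M,L in(('s1',(240,160),5,[(114,206),(412,311)],[(257,152),(247,249)]),('d1',(255,145),6,[(184,123),(336,375)],[(288,154),(216,222)])):
    f=pickle.load(open(f'pics/{tag}.pkl','rb'))
    for P,z in((M,.136),(L,.202)):
        X=[ray(f,o[0]+(u+.5)/s-.5,o[1]+(v+.5)/s-.5,z) for u,v in P];d=X[1]-X[0]
        print(tag,z,((X[0]+X[1])/2).round(4),np.linalg.norm(d).round(4),np.degrees(np.arctan2(d[1],d[0]))%180)
# pink bucket & red approx
f=pickle.load(open('pics/s1.pkl','rb'))
for n,p in dict(pink=(421,123),red=(303,90),yellow=(172,282)).items(): print(n,ray(f,*p,.136).round(3))
```

```text
s1 0.136 [ 0.5101 -0.1156  0.136 ] 0.1204 22.825964174474752
s1 0.202 [ 0.5104 -0.1156  0.202 ] 0.0357 128.6941846351767
d1 0.136 [ 0.5104 -0.1141  0.136 ] 0.1204 23.21546064063575
d1 0.202 [ 0.511  -0.1137  0.202 ] 0.0373 128.7603889139371
pink [0.571 0.2   0.136]
red [0.34  0.092 0.136]
yellow [ 0.447 -0.355  0.136]
```

servo_tool([
  {"angular": [0, 0, -8.2], "xyz": [0, 0, 0], "claw": 8},
  {"angular": [0, 0, -8.2], "xyz": [0, 0, 0], "claw": 8},
  {"angular": [0, 0, -8.2], "xyz": [0, 0, 0], "claw": 8},
  {"angular": [0, 0, -8.2], "xyz": [0, 0, 0], "claw": 8},
  {"angular": [0, 0, -8.2], "xyz": [0, 0, 0], "claw": 8},
  {"angular": [0, 0, -8.2], "xyz": [0, 0, 0], "claw": 8},
  {"angular": [0, 0, -8.2], "xyz": [0, 0, 0], "claw": 8},
  {"angular": [0, 0, -8.2], "xyz": [0, 0, 0], "claw": 8},
  {"angular": [0, 0, -8.2], "xyz": [0, 0, 0], "claw": 8},
  {"angular": [0, 0, -8.2], "xyz": [0, 0, 0], "claw": 8},
  {"angular": [0, 0, -8.2], "xyz": [0, 0, 0], "claw": 8},
  {"angular": [0, 0, -8.2], "xyz": [0, 0, 0], "claw": 8},
  {"angular": [0, 0, -8.2], "xyz": [0, 0, 0], "claw": 8},
  {"angular": [0, 0, -8.2], "xyz": [0, 0, 0], "claw": 8},
  {"angular": [0, 0, 0], "xyz": [0, 0, 0], "claw": 8},
])

```text
t: 1.6
eef_pos: [0.1635, -0.6546, 0.248]
ee_rot: [-3.141, 0.001, -0.891]
force: [-0.3, -0.7, 0.2]
width: 0.0802
gripper_force: 0.0
```

servo_tool([
  {"angular": [0, 0, 0], "xyz": [-1, -3, 0], "claw": 8},
  {"angular": [0, 0, 0], "xyz": [-1, -3, 0], "claw": 8},
  {"angular": [0, 0, 0], "xyz": [-1, -3, 0], "claw": 8},
  {"angular": [0, 0, 0], "xyz": [-1, -3, 0], "claw": 8},
  {"angular": [0, 0, 0], "xyz": [-1, -3, 0], "claw": 8},
  {"angular": [0, 0, 0], "xyz": [-1, -3, 0], "claw": 8},
  {"angular": [0, 0, 0], "xyz": [-1, -3, 0], "claw": 8},
  {"angular": [0, 0, 0], "xyz": [-1, -3, 0], "claw": 8},
  {"angular": [0, 0, 0], "xyz": [-1, -3, 0], "claw": 8},
  {"angular": [0, 0, 0], "xyz": [-1, -3, 0], "claw": 8},
  {"angular": [0, 0, 0], "xyz": [-1, -3, 0], "claw": 8},
  {"angular": [0, 0, 0], "xyz": [-1, -3, 0], "claw": 8},
  {"angular": [0, 0, 0], "xyz": [-1, -3, 0], "claw": 8},
  {"angular": [0, 0, 0], "xyz": [-1, -3, 0], "claw": 8},
  {"angular": [0, 0, 0], "xyz": [-1, -3, 0], "claw": 8},
  {"angular": [0, 0, 0], "xyz": [-1, -3, 0], "claw": 8},
  {"angular": [0, 0, 0], "xyz": [-1, -3, 0], "claw": 8},
  {"angular": [0, 0, 0], "xyz": [-1, -3, 0], "claw": 8},
  {"angular": [0, 0, 0], "xyz": [-1, -3, 0], "claw": 8},
  {"angular": [0, 0, 0], "xyz": [0, 0, 0], "claw": 8},
])

```text
t: 3.6
eef_pos: [0.4901, -0.1471, 0.2484]
ee_rot: [-3.141, -0.0, -0.895]
force: [0.7, -0.5, 0.8]
width: 0.0797
gripper_force: 0.0
```

servo_tool([
  {"angular": [0, 0, 0], "xyz": [-0.62, -1.8, 0], "claw": 8},
  {"angular": [0, 0, 0], "xyz": [-0.62, -1.8, 0], "claw": 8},
  {"angular": [0, 0, 0], "xyz": [0, 0, 0], "claw": 8},
  {"angular": [0, 0, 0], "xyz": [0, 0, 0], "claw": 8},
])

```text
t: 4.0
eef_pos: [0.5085, -0.1173, 0.2483]
ee_rot: [3.141, 0.0, -0.895]
force: [0.0, -0.5, -0.3]
width: 0.0798
gripper_force: 0.0
```

Run:
```python
from h import *
f=grab('wrist','w1');s=monitor.get_state();print(s['eef_pos'],s['ee_rot'])
print('bar centre exp',proj(f,[.5105,-.1148,.202]),'cam',-np.array(f['R']).T@f['t'])
for a in(22.8+0,202.8):print('mark',proj(f,[.5105+.06*np.cos(np.radians(a)),-.1148+.06*np.sin(np.radians(a)),.136]))
```

```text
[ 0.50832645 -0.1175566   0.24838497] [ 3.14111598e+00  3.67085396e-04 -8.95072508e-01]
bar centre exp [313.13422403 225.57442538] cam [ 0.5529636  -0.17355413  0.3834577 ]
mark [249.97363342 181.10114932]
mark [376.66702619 215.53783888]
```

View pics/w1.png

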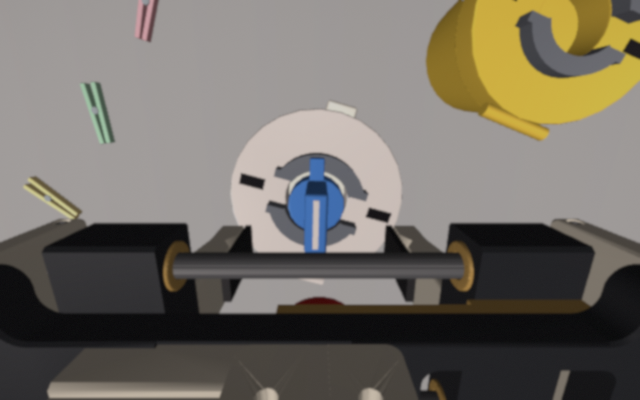

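The wrist view shows the white line vertical, centred at about (316,225) and parallel to the pads. The marks are at (252,181) and (379,215), which agrees with the map to within 2 mm. Next I descend and grip.

servo_tool([
  {"angular": [0, 0, 0], "xyz": [-0.07, -0.25, 1], "claw": 8},
  {"angular": [0, 0, 0], "xyz": [0, 0, 1.6], "claw": 6},
  {"angular": [0, 0, 0], "xyz": [0, 0, 1.6], "claw": 5},
  {"angular": [0, 0, 0], "xyz": [0, 0, 1.4], "claw": 4},
  {"angular": [0, 0, 0], "xyz": [0, 0, 0], "claw": 3},
  {"angular": [0, 0, 0], "xyz": [0, 0, 0], "claw": 2},
  {"angular": [0, 0, 0], "xyz": [0, 0, 0], "claw": 1},
  {"angular": [0, 0, 0], "xyz": [0, 0, 0], "claw": 1},
  {"angular": [0, 0, 0], "xyz": [0, 0, 0], "claw": 1},
  {"angular": [0, 0, 0], "xyz": [0, 0, 0], "claw": 1},
], force=10)

```text
t: 5.05
eef_pos: [0.5104, -0.1151, 0.1929]
ee_rot: [-3.141, -0.0, -0.893]
force: [0.1, 0.2, 1.9]
width: 0.0156
gripper_force: 10.0
```

servo_tool([
  {"angular": [0, 0, -6], "xyz": [0, 0, 0.05], "claw": 1},
  {"angular": [0, 0, -6], "xyz": [0, 0, 0.05], "claw": 1},
  {"angular": [0, 0, -6], "xyz": [0, 0, 0], "claw": 1},
  {"angular": [0, 0, -6], "xyz": [0, 0, 0], "claw": 1},
  {"angular": [0, 0, -6], "xyz": [0, 0, 0], "claw": 1},
  {"angular": [0, 0, -6], "xyz": [0, 0, 0], "claw": 1},
  {"angular": [0, 0, -6], "xyz": [0, 0, 0], "claw": 1},
  {"angular": [0, 0, -6], "xyz": [0, 0, 0], "claw": 1},
  {"angular": [0, 0, -6], "xyz": [0, 0, 0], "claw": 1},
  {"angular": [0, 0, -6], "xyz": [0, 0, 0], "claw": 1},
  {"angular": [0, 0, 0], "xyz": [0, 0, 0], "claw": 1},
])

```text
t: 6.15
eef_pos: [0.5113, -0.1152, 0.1928]
ee_rot: [3.141, -0.002, 0.157]
force: [0.0, -0.4, 6.3]
width: 0.0161
gripper_force: 10.0
```

servo_tool([
  {"angular": [0, 0, -4], "xyz": [0, 0, 0], "claw": 1},
  {"angular": [0, 0, -4], "xyz": [0, 0, 0], "claw": 1},
  {"angular": [0, 0, -3], "xyz": [0, 0, 0], "claw": 1},
  {"angular": [0, 0, -3], "xyz": [0, 0, 0], "claw": 1},
  {"angular": [0, 0, 0], "xyz": [0, 0, 0.1], "claw": 1},
  {"angular": [0, 0, 0], "xyz": [0, 0, 0.1], "claw": 1},
  {"angular": [0, 0, 0], "xyz": [0, 0, 0.1], "claw": 1},
  {"angular": [0, 0, 0], "xyz": [0, 0, 0], "claw": 1},
])

```text
t: 6.95
eef_pos: [0.5102, -0.1151, 0.1883]
ee_rot: [-3.141, 0.0, 0.397]
force: [-0.8, -0.8, -0.2]
width: 0.0162
gripper_force: 10.0
```

Dropping: z has gone down 4.5 mm with no force. I keep lowering for the remaining 10 mm or so.

servo_tool([
  {"angular": [0, 0, 0], "xyz": [0, 0, 0.2], "claw": 1},
  {"angular": [0, 0, 0], "xyz": [0, 0, 0.2], "claw": 1},
  {"angular": [0, 0, 0], "xyz": [0, 0, 0.2], "claw": 1},
  {"angular": [0, 0, 0], "xyz": [0, 0, 0.2], "claw": 1},
  {"angular": [0, 0, 0], "xyz": [0, 0, 0.1], "claw": 1},
  {"angular": [0, 0, 0], "xyz": [0, 0, 0], "claw": 1},
  {"angular": [0, 0, 0], "xyz": [0, 0, 0], "claw": 1},
])

```text
t: 7.65
eef_pos: [0.5103, -0.1151, 0.1796]
ee_rot: [3.142, -0.0, 0.398]
force: [0.8, -0.1, -0.9]
width: 0.016
gripper_force: 10.0
```

servo_tool([
  {"angular": [0, 0, 0], "xyz": [0, 0, 0.1], "claw": 1},
  {"angular": [0, 0, 0], "xyz": [0, 0, 0.1], "claw": 1},
  {"angular": [0, 0, 0], "xyz": [0, 0, 0], "claw": 1},
])

```text
t: 7.95
eef_pos: [0.5106, -0.1152, 0.1788]
ee_rot: [3.141, -0.001, 0.399]
force: [-3.8, 0.9, 9.2]
width: 0.0161
gripper_force: 10.0
```

It has dropped 14.1 mm and there is now a 9 N contact, so it is home. I release and retreat.

servo_tool([
  {"angular": [0, 0, 0], "xyz": [0, 0, -0.1], "claw": 1},
  {"angular": [0, 0, 0], "xyz": [0, 0, 0], "claw": 5},
  {"angular": [0, 0, 0], "xyz": [0, 0, 0], "claw": 5},
  {"angular": [0, 0, 0], "xyz": [0, 0, 0], "claw": 5},
  {"angular": [0, 0, 0], "xyz": [0, 0, 0], "claw": 5},
  {"angular": [0, 0, 0], "xyz": [0, 0, -1], "claw": 5},
  {"angular": [0, 0, 0], "xyz": [0, 0, -2], "claw": 5},
  {"angular": [0, 0, 0], "xyz": [0, 0, -3], "claw": 5},
  {"angular": [0, 0, 0], "xyz": [0, 0, -3], "claw": 5},
  {"angular": [0, 0, 0], "xyz": [0, 0, 0], "claw": 5},
  {"angular": [0, 0, 0], "xyz": [0, 0, 0], "claw": 5},
])

```text
t: 9.05
eef_pos: [0.5106, -0.1151, 0.2697]
ee_rot: [3.141, -0.002, 0.398]
force: [-0.6, -0.2, -0.3]
width: 0.0501
gripper_force: 0.0
```

Run:
```python
from h import *
f=grab('wrist','w2');g=grab('side','d2');s=monitor.get_state();print(s['eef_pos'],s['force'],s['width'])
c=proj(f,[.5102,-.115,.17]).astype(int);print(c)
x,y=max(c[0]-110,0),max(c[1]-110,0)
a=cv2.resize(f['color'][y:y+180,x:x+220],None,fx=2,fy=2,interpolation=2)
b=cv2.resize(g['color'][140:240,255:345],(324,360),interpolation=2)
cv2.imwrite('pics/c3.png',np.hstack([a,b]))
```

```text
[ 0.50979632 -0.11509927  0.26810166] [ 0.40779246 -0.09488543 -0.93892182] 0.049849713161864574
[318 202]
```

View pics/c3.png

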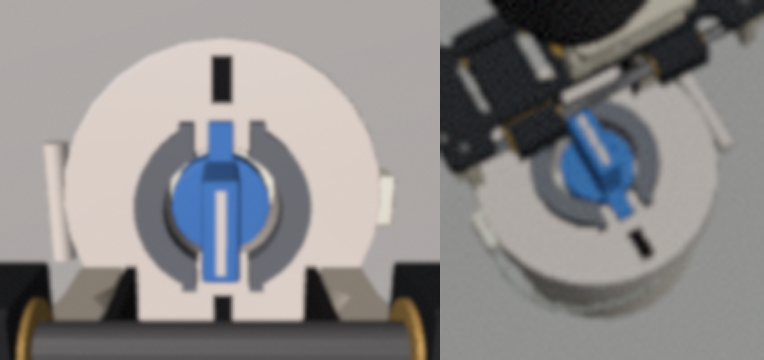

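The crop shows the wings inside both notches and in line with the marks: crop (221,80) above, wing (221,140), and lower mark (222,308). The gripper is clear of the stopper.

```bash
python3 -c "
from h import *
print(order.job_done())"
```

```text
the job is handed in; nothing more can be done
None
```

The blue stopper is home in the white bucket's notches: it dropped 14 mm, was released, and the gripper is clear. The green stopper was not touched. I measured the blue stopper 106° counter-clockwise of the notches, not the stated 34–80°, so I turned it the short way, 74° counter-clockwise.

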